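Right the solvent bottle and hold the test-box lid open

TASK

I am about to clean the board in the clear-lidded test box: first stand the fallen white solvent bottle upright on the bench and let go of it, so that I can reach it. Then raise the lid of the test box by its black pull bar to 60 degrees from closed and keep holding it there: it falls shut by itself, so finish with the lid still held in the gripper, steady at that angle. Leave the bottle standing and do not shift the other things lying about.

Things in the scene. Friction and masses are not known exactly. Their poses are not given: they have to be found in the camera images.
- bottle: white solvent bottle, 58 mm across, 113 mm tall, 0.13 kg, loose, lying on the blue bench mat (4.6 mm thick) at the start. Origin at the centre of its underside, z along its axis to the top (level at the start). Body (radius 29) from z = 0 to 90 mm, neck with round grey dish (44 mm across) from 90 to 113 mm. Held lightly across the neck, it pivots about the line of the fingers while its foot stays on the bench
- bottle_center (a point): the middle of the bottle, on its axis 56.5 mm above its underside; same axes as the bottle
- test_box: grey open-topped test box, fixed on the bare bench top beside the mat, 120 mm deep (x) x 150 mm wide (y), rim 62 mm above the bench, with a small blue board inside; a clear lid lies on top. Origin at the centre of its underside, z up, x from the front (with the pull bar, towards the robot) to the hinge at the back
- lid (a joint): angle of the clear aluminium-framed lid in rad: 0 closed (level), grows as the front rises, 1.047 = 60 degrees, stop at 1.75. Hinge axis level, along the box's y. The lid (0.3 kg) turns freely and falls shut when let go
- lid_hinge (a point): point in the middle of the hinge line: in the box frame x = 63, y = 0, z = 62.5 mm
- pull_bar (a point): centre of the lid's black round pull bar, 10 mm thick, 90 mm long, parallel to the hinge, with a steel arm at each end. Closed, it is 50 mm in front of the box (40 mm free gap), 66.5 mm above the bench; in the lid's plane 173 mm from the hinge line towards the front, and 4 mm above it. It can turn between the pads as the lid rises
- flux_jar: round jar with a red cap, 48 mm across, 35 mm tall, loose; origin under its centre; not to be moved
- cutters: side cutters with red handles, 43 x 109 x 12 mm, loose; origin under the centre; not to be moved
- heatsink: black finned heat sink, 40 x 40 x 22 mm, loose; origin under the centre; not to be moved
- tape: roll of amber film tape lying flat, 74 mm across, 15 mm high, loose; origin under the centre; not to be moved

How it is judged (in metres and radians):
On the way, in this order (a step that is already met when the one before it is completed fails the run):
1. the bottle stands upright on the bench, let go, with the lid still shut (angle between bottle_center's own z axis and vertical below 0.12 rad and height (world z) of bottle_center between 0.05 and 0.068 m and contact force between the fingers and bottle below 0.1 N and linear speed of bottle below 0.03 m/s and value of joint lid below 0.1 rad), for 0.3 s.
2. the lid is raised to 60 degrees (value of joint lid between 0.91 and 1.19 rad), for 0.2 s.
At the end, for the whole second after the job is handed in: The program ends holding: the lid is at 60 degrees (within 8) and steady, carried by the gripper's fingers at the pull bar (within 60 mm of its centre) with nothing else propping it; the bottle stands upright on the bench (within 7 degrees), at rest, released and clear of the box (all of step 2 and velocity of joint lid between -0.08 and 0.08 rad/s and contact force between the fingers and test_box above 0.3 N and distance between the grasp point and pull_bar below 0.06 m and contact force between test_box and bottle below 0.05 N and contact force between test_box and flux_jar below 0.05 N and contact force between test_box and cutters below 0.05 N and contact force between test_box and heatsink below 0.05 N and contact force between test_box and tape below 0.05 N and angle between bottle_center's own z axis and vertical below 0.12 rad and height (world z) of bottle_center between 0.05 and 0.068 m and contact force between the fingers and bottle below 0.1 N and linear speed of bottle below 0.03 m/s); the arm keeps its last pose, push and grip.
It fails at once if the flux jar, cutters, heat sink or tape is shifted by more than 30 mm (distance of any of flux_jar, cutters, heatsink, tape from where it was at the start of the episode above 0.03 m).
It also fails if it takes over 67 s, if anything falls off the work surface, if the arm or the gripper's body presses on something with over 40 N, if the wrist force passes 120 N, or if a joint passes its speed limit or range.

ROBOT

A 6-joint arm with a two-finger parallel gripper is mounted at the origin on a cart in front of the work surface, level with it; the furniture and walls round the work are solid. World frame = base frame: x ahead of the robot, y to its left, z up, the work surface at z = 0. Lengths are in m, angles in degrees, forces in N, time in s.
With the tool pointing down it reaches from about 0.25 to 0.725 m from the base axis. Payload 9.7 kg.
Tool frame: the origin (TCP) lies on the centre line of the jaws, within the pads' length; the fingertips stand 19 mm ahead of it and the grasp point (between the pads) is the TCP (bot.tcp_to_tips is the z of the fingertips in the tool frame, in m); z points along the fingers, y is the line along which they close (so a half turn about z gives the same grasp; the last joint's range is limited). The gripper opens to 85 mm and grips with 20 to 120 N. Pads are 22 mm wide; open, the fingers measure 114 mm over their backs; the gripper's body (76 mm by 85 mm) begins 54 mm behind the grasp point. The pads swing forward as they close: fully open they stand 13 mm farther back than shut.
Start: joints at [64.859, 4.979, 10.078, 95.1, 0, 90], TCP at [0.234, 0.498, 0.25] pointing down, gripper open.
Joint ranges: [-179.16, 179.16], [-48.56, 103.87], [-65.8, 70.77], [-126.05, 130.52], [-82.76, 87.17], [-180, 180]. Speed limits (degrees/s): [127.2, 127.2, 147.25, 180, 180, 180].

INTERFACE

Orientations are given as [roll, pitch, yaw] about the fixed x, y, z axes, in that order (R = Rz(yaw) Ry(pitch) Rx(roll)).
In Python, from workcell import bot gives the robot as it stands. The module is installed in compiled form; this text tells all that it offers.
- The arm moves only by the tool play_rows, never from a script. Its argument "increments" is a list of rows, each an object with "slide": the shift along the tool's x, y, z in mm, a list of three; "angular": the turn, a rotation vector about the tool's x, y, z in degrees, a list of three; "claw": the opening, from -1 (shut) to 1 (fully open). In form: [{"slide": [x, y, z], "angular": [rx, ry, rz], "claw": claw}, ...]. A call has 1 to 8 rows; each row shifts and turns the commanded pose from where the row before left it, along the tool's axes as they then stand; what a row does not reach is not made up. A row lasts 1/10 s, in which the tool goes at most 50 mm and 8.59 degrees, less where a joint would pass 70% of its speed; a pose out of reach is approached as far as the arm can. A call is refused whole if a number of a shift passes 50 or a number of a turn 8.59, either way. A call with a gripper value outside its range is refused whole. The fingers move at their own pace and stop on an object; "squeeze" is the grip in N (left out, the last holds). Time passes only in rows, so rows that do not move let the fingers close. It gives the time, the measured TCP pose, the force, the opening and the grip force at its end, in the units of the state.
- bot.get_obs(): the state, without advancing time (a new reading comes with each control period).
- bot.camera(name): name is "scene" or "top"; returns the picture (384x512x3 uint8, red, green, blue); there is no depth.
- bot.camera_info(name): a dict with "fovy" (degrees; the focal length in pixels is half the picture's height over the tangent of half this angle, whatever the lens; pixels are square), "cx", "cy" (the principal point, pixels), "R" (3x3) and "t" (3): a world point X has camera coordinates R X + t. Camera axes: x right, y down, z forward; pixel columns grow to the right and rows downward; lengths in m; the calibration is good to about 2 mm. A picture is of the moment at which its call begins. camera_info takes no time and is no camera call.
- bot.job_done(): hands the job in; it is judged then, once.
The state is a dict: "time": time; "q": joint angles; "qd": joint speeds; "joint_efforts": joint torques, N m; "ee_pos": TCP position; "tcp_rot": TCP orientation; "wrist_force": force on the tool from outside, world axes, zero at the start; "torque": the same for the moment, N m; "opening": finger opening in m; "grasp_force": force on a finger pad.
Only numpy, scipy, OpenCV 4.12 (cv2) and the standard library are available. Lean on these libraries where they do the work, as an engineer would, in place of code of your own. Each camera call takes 0.05 s, during which the arm holds its last target. There are 200 camera calls.

## Working session

There is one attempt and no reset: what is moved stays moved. The work goes in short steps, Python scripts to look and compute and a tool call to move; the robot and the scene stay as the last step left them, time stands still between calls to the robot, and variables do not carry over. Pictures are saved under pics/ and viewed, at most 10 in all, crops included, and the job is handed in when it is done.

Besides the shell and the picture viewer there is one more tool, called after ">>>" as name([rows], argument=value, ...), one row to a line, values as JSON. play_rows: Moves the arm, as the interface text tells. Its arguments: {"type":"object","properties":{"increments":{"type":"array"},"squeeze":{"type":"number"}},"required":["increments"]}

```bash
mkdir -p pics
python3 - <<'E'
from workcell import bot
import cv2,numpy as np
for n in("scene","top"):
    im=bot.camera(n); np.save(f"pics/{n}0.npy",im)
    cv2.imwrite(f"pics/{n}0.png",cv2.resize(im[:,:,::-1],(768,576)))
    i=bot.camera_info(n); print(n,i)
print(bot.get_obs())
E
```

```text
scene {'fovy': 42.49792712925223, 'cx': 261.98556236192593, 'cy': 197.0284602151517, 'R': array([[ 0.62853733, -0.77768126,  0.01235676],
       [-0.57840491, -0.47798176, -0.66104553],
       [ 0.51998903,  0.40834458, -0.75024404]]), 't': array([-0.46052615,  0.25654288,  1.01889474])}
top {'fovy': 52.855902228872814, 'cx': 253.20028673544218, 'cy': 187.11434024060594, 'R': array([[ 2.16951118e-02, -9.99764526e-01,  4.63996855e-04],
       [-9.83434939e-01, -2.14242910e-02, -1.79990890e-01],
       [ 1.79958447e-01,  3.44861176e-03, -9.83668168e-01]]), 't': array([-0.20262681,  0.49398749,  1.08228884])}
{'time': 0.1, 'q': array([ 6.48603646e+01,  5.00676386e+00,  1.00386532e+01,  9.50988897e+01,
       -5.96612409e-04,  9.00008369e+01]), 'qd': array([ 0.01908492, -0.05123375,  0.0687551 ,  0.1116459 , -0.0321805 ,
       -0.05486127]), 'joint_efforts': array([-3.78389068e-04, -5.21562481e+01,  4.65654051e+01,  1.59463071e-02,
       -9.41582130e-06,  1.28407723e-05]), 'ee_pos': array([0.23357934, 0.49773535, 0.24966226]), 'tcp_rot': array([-1.79933000e+02,  5.97590629e-04,  1.54859528e+02]), 'wrist_force': array([-0.26106813, -1.06659479, -0.03728165]), 'torque': array([0.02926305, 0.00371745, 0.01583389]), 'grasp_force': 0.0, 'opening': 0.08539276979759977}
```

View pics/scene0.png

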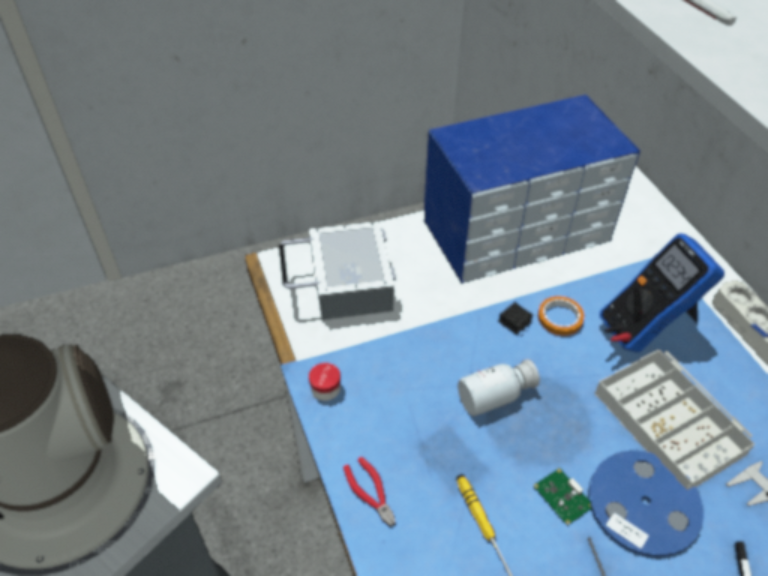

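View pics/top0.png

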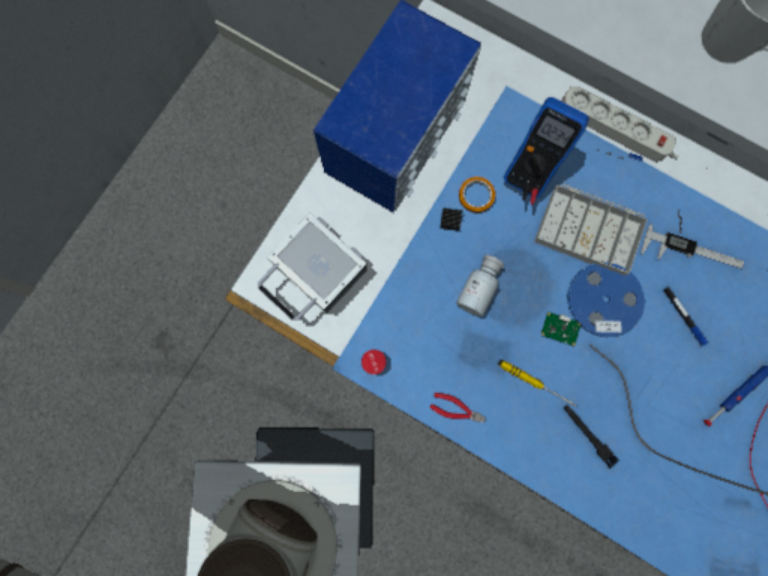

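```bash
cat > h.py <<'E'
import numpy as np,cv2
from workcell import bot
def ray(n,u,v,z):
    i=bot.camera_info(n);f=192/np.tan(np.radians(i["fovy"]/2))
    R=np.array(i["R"]);t=np.array(i["t"]);c=-R.T@t
    d=R.T@np.array([(u-i["cx"])/f,(v-i["cy"])/f,1]);return c+d*(z-c[2])/d[2]
def blob(mask,roi):
    x0,y0,x1,y1=roi;m=np.zeros(mask.shape,np.uint8);m[y0:y1,x0:x1]=mask[y0:y1,x0:x1]
    n,l,s,c=cv2.connectedComponentsWithStats(m);k=1+np.argmax(s[1:,4])
    ys,xs=np.where(l==k);return np.c_[xs,ys].astype(np.float32)
E
python3 - <<'E'
from h import *
np.set_printoptions(precision=4,suppress=True)
rois={"top":{"bottle":(295,160,345,220),"bar":(168,172,202,215)},"scene":{"bottle":(295,230,370,285),"bar":(182,155,200,195)}}
for n in("top","scene"):
    im=np.load(f"pics/{n}0.npy");hsv=cv2.cvtColor(im,cv2.COLOR_RGB2HSV)
    masks={"bottle":((hsv[...,1]<75)&(hsv[...,2]>90)).astype(np.uint8),"bar":(hsv[...,2]<70).astype(np.uint8)}
    for k,r in rois[n].items():
        p=blob(masks[k],r);rc=cv2.minAreaRect(p);m,e=cv2.PCACompute(p,None)
        q=(p-m)@e[0];ends=[m[0]+e[0]*q.min(),m[0]+e[0]*q.max()]
        z=.0336 if k=="bottle" else .0665
        print(n,k,len(p),rc,[ (a,ray(n,*a,z)) for a in ends])
# other things (top)
for nm,(u,v),z in [("jar",(373,362),.035),("heat",(452,219),.02),("tape",(477,194),.015),("mm",(540,140),.03),
  ("lidTL",(310,217),.064),("lidR",(369,264),.064),("lidB",(324,308),.064),("lidL",(271,263),.064),("cab",(390,210),0.0),("cabtop",(396,170),.15),("edge",(230,295),0),("drv",(500,362),.01),("reel",(568,300),.01)]:
    print(nm,ray("top",u/1.5,v/1.5,z))
E
```

```text
top bottle 656 ((320.8314514160156, 188.5780487060547), (19.59684181213379, 39.621768951416016), 25.34617805480957) [(array([330.1004, 171.0514], dtype=float32), array([ 0.5538, -0.4191,  0.0336])), (array([311.9264, 206.5464], dtype=float32), array([ 0.4464, -0.3645,  0.0336]))]
top bar 79 ((184.09584045410156, 200.89614868164062), (29.731277465820312, 2.769643783569336), 42.709388732910156) [(array([173.1128, 190.8785], dtype=float32), array([0.4784, 0.0365, 0.0665])), (array([194.8998, 211.1079], dtype=float32), array([ 0.4218, -0.0285,  0.0665]))]
scene bottle 1295 ((332.66058349609375, 256.44158935546875), (27.766624450683594, 54.76432418823242), 70.01689147949219) [(array([307.0782, 266.2047], dtype=float32), array([ 0.4423, -0.3606,  0.0336])), (array([358.2529, 246.6623], dtype=float32), array([ 0.5583, -0.4194,  0.0336]))]
scene bar 34 ((188.29925537109375, 175.46095275878906), (23.32416534423828, 1.595183253288269), 82.56858825683594) [(array([186.9149, 163.8918], dtype=float32), array([0.4796, 0.0377, 0.0665])), (array([189.6515, 187.0412], dtype=float32), array([ 0.4277, -0.0228,  0.0665]))]
jar [ 0.3416 -0.1822  0.035 ]
heat [ 0.6332 -0.3354  0.02  ]
tape [ 0.689  -0.3874  0.015 ]
mm [ 0.8032 -0.5158  0.03  ]
lidTL [ 0.618 -0.053  0.064]
lidR [ 0.5269 -0.1705  0.064 ]
lidB [ 0.4398 -0.0873  0.064 ]
lidL [0.5247 0.0179 0.064 ]
cab [ 0.6556 -0.2096  0.    ]
cabtop [ 0.6849 -0.2173  0.15  ]
edge [0.4706 0.1094 0.    ]
drv [ 0.3481 -0.4303  0.01  ]
reel [ 0.4736 -0.5678  0.01  ]
```

>>> play_rows([
  {"slide": [-15, -16, 0], "angular": [0, 0, 0], "claw": 1},
  {"slide": [-30, -31, 0], "angular": [0, 0, 0], "claw": 1},
  {"slide": [-30, -31, 0], "angular": [0, 0, 0], "claw": 1},
  {"slide": [-30, -31, 0], "angular": [0, 0, 0], "claw": 1},
  {"slide": [-30, -31, 0], "angular": [0, 0, 0], "claw": 1},
  {"slide": [-30, -31, 0], "angular": [0, 0, 0], "claw": 1},
  {"slide": [-30, -31, 0], "angular": [0, 0, 0], "claw": 1},
  {"slide": [-30, -31, 0], "angular": [0, 0, 0], "claw": 1},
], squeeze=20)

```text
time: 0.9
ee_pos: [0.3384, 0.1897, 0.2501]
tcp_rot: [180.0, 0.0, 154.9]
wrist_force: [0.6, 0.5, 0.2]
opening: 0.0855
grasp_force: 0.0
```

```bash
python3 -c "
from workcell import bot
print(bot.get_obs())"
```

```text
{'time': 0.9, 'q': array([ 2.92798844e+01, -1.69818702e+01, -1.00283073e+01,  9.69507449e+01,
       -1.78796282e-03,  5.43952943e+01]), 'qd': array([-61.39588141, -12.95578416, -10.15381911,   2.79350935,
        -0.17165689, -60.91010468]), 'joint_efforts': array([  9.56346184, -27.52209127,  46.6123867 ,   0.53028367,
         0.09266736,   1.85114902]), 'ee_pos': array([0.33837735, 0.18972282, 0.2501254 ]), 'tcp_rot': array([1.79998750e+02, 3.09432708e-03, 1.54884590e+02]), 'wrist_force': array([0.58518363, 0.46539051, 0.22797043]), 'torque': array([ 0.04286749, -0.01767086, -0.01885175]), 'grasp_force': 0.0, 'opening': 0.08554412485748228}
```

>>> play_rows([
  {"slide": [-30, -31, 0], "angular": [0, 0, 0], "claw": 1},
  {"slide": [-30, -31, 0], "angular": [0, 0, 0], "claw": 1},
  {"slide": [-30, -31, 0], "angular": [0, 0, 0], "claw": 1},
  {"slide": [-30, -31, 0], "angular": [0, 0, 0], "claw": 1},
  {"slide": [-30, -31, 0], "angular": [0, 0, 0], "claw": 1},
  {"slide": [-30, -31, 0], "angular": [0, 0, 0], "claw": 1},
  {"slide": [-30, -31, 0], "angular": [0, 0, 0], "claw": 1},
  {"slide": [-30, -31, 0], "angular": [0, 0, 0], "claw": 1},
])

```text
time: 1.7
ee_pos: [0.4503, -0.137, 0.2501]
tcp_rot: [180.0, -0.0, 154.8]
wrist_force: [1.4, 1.3, 0.0]
opening: 0.0854
grasp_force: 0.0
```

>>> play_rows([
  {"slide": [-30, -31, 0], "angular": [0, 0, 0], "claw": 1},
  {"slide": [-30, -31, 0], "angular": [0, 0, 0], "claw": 1},
  {"slide": [-30, -31, 0], "angular": [0, 0, 0], "claw": 1},
  {"slide": [-30, -31, 0], "angular": [0, 0, 0], "claw": 1},
  {"slide": [-30, -31, 0], "angular": [0, 0, 0], "claw": 1},
  {"slide": [-30, -31, 0], "angular": [0, 0, 0], "claw": 1},
  {"slide": [-20, -26, 0], "angular": [0, 0, 2], "claw": 1},
  {"slide": [0, 0, 0], "angular": [0, 0, 0], "claw": 1},
])

```text
time: 2.5
ee_pos: [0.5412, -0.4154, 0.2469]
tcp_rot: [180.0, -0.2, 152.6]
wrist_force: [1.0, -0.3, -0.2]
opening: 0.0856
grasp_force: 0.0
```

>>> play_rows([
  {"slide": [0, 0, 30], "angular": [0, 0, 0], "claw": 1},
  {"slide": [0, 0, 30], "angular": [0, 0, 0], "claw": 1},
  {"slide": [0, 0, 30], "angular": [0, 0, 0], "claw": 1},
  {"slide": [0, 0, 20], "angular": [0, 0, 0], "claw": 1},
  {"slide": [0, 0, 0], "angular": [0, 0, 0], "claw": 1},
  {"slide": [0, 0, 0], "angular": [0, 0, 0], "claw": 1},
])

```text
time: 3.1
ee_pos: [0.5412, -0.4115, 0.1409]
tcp_rot: [180.0, -0.0, 152.9]
wrist_force: [0.2, 0.7, 0.6]
opening: 0.0857
grasp_force: 0.0
```

Run:
```python
from h import *
a=bot.camera("scene");b=bot.camera("top")
c1=cv2.resize(a[200:320,260:420,::-1],(560,420));c2=cv2.resize(b[130:250,260:420,::-1],(560,420))
cv2.imwrite("pics/c1.png",cv2.resize(np.hstack([c1,c2]),(800,300)))
print(bot.get_obs()["q"],bot.get_obs()["ee_pos"])
```

```text
[-3.72630543e+01  2.23405596e+01  1.87987089e+01  8.63226827e+01
  2.19362482e-03 -1.01364348e+01] [ 0.54174603 -0.4121353   0.14224964]
```

View pics/c1.png

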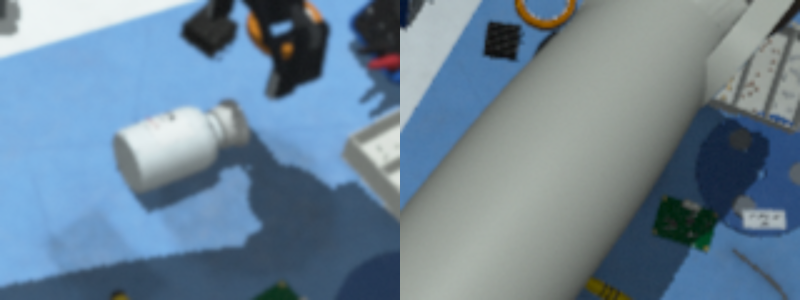

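>>> play_rows([
  {"slide": [-2, 0, 22], "angular": [0, 0, 0], "claw": 1},
  {"slide": [0, 0, 30], "angular": [0, 0, 0], "claw": 1},
  {"slide": [0, 0, 30], "angular": [0, 0, 0], "claw": 1},
  {"slide": [0, 0, 18], "angular": [0, 0, 0], "claw": 1},
  {"slide": [0, 0, 0], "angular": [0, 0, 0], "claw": 1},
  {"slide": [0, 0, 0], "angular": [0, 0, 0], "claw": 0.3},
  {"slide": [0, 0, 0], "angular": [0, 0, 0], "claw": 0.1},
  {"slide": [0, 0, 0], "angular": [0, 0, 0], "claw": -0.1},
], squeeze=20)

```text
time: 4.0
ee_pos: [0.5438, -0.4134, 0.0423]
tcp_rot: [-180.0, 0.2, 152.9]
wrist_force: [0.5, 0.7, 0.4]
opening: 0.0444
grasp_force: 0.0
```

>>> play_rows([
  {"slide": [0, 0, 0], "angular": [0, 0, 0], "claw": -0.2},
  {"slide": [0, 0, 0], "angular": [0, 0, 0], "claw": -0.2},
  {"slide": [0, 0, 0], "angular": [0, 0, 0], "claw": -0.2},
  {"slide": [0, 0, 0], "angular": [0, 0, 0], "claw": -0.2},
])

```text
time: 4.4
ee_pos: [0.5432, -0.4131, 0.0407]
tcp_rot: [-180.0, 0.0, 152.9]
wrist_force: [0.5, -0.7, 1.9]
opening: 0.0422
grasp_force: 20.5
```

>>> play_rows([
  {"slide": [3, 0, -9], "angular": [0, 0, 0], "claw": -0.2},
  {"slide": [3.6, 0, -9], "angular": [0, 0, 0], "claw": -0.2},
  {"slide": [4.5, 0, -8.4], "angular": [0, 0, 0], "claw": -0.2},
  {"slide": [5.2, 0, -8.1], "angular": [0, 0, 0], "claw": -0.2},
  {"slide": [6, 0, -7.5], "angular": [0, 0, 0], "claw": -0.2},
  {"slide": [6.4, 0, -7.1], "angular": [0, 0, 0], "claw": -0.2},
  {"slide": [7.2, 0, -6.4], "angular": [0, 0, 0], "claw": -0.2},
  {"slide": [7.5, 0, -5.8], "angular": [0, 0, 0], "claw": -0.2},
])

```text
time: 5.2
ee_pos: [0.5038, -0.3928, 0.1022]
tcp_rot: [-180.0, 0.0, 152.9]
wrist_force: [0.1, -0.3, -2.0]
opening: 0.0417
grasp_force: 20.4
```

Run:
```python
from h import *
a=bot.camera("scene")
cv2.imwrite("pics/c2.png",cv2.resize(a[180:320,260:420,::-1],(480,420)))
```

```text
(no output)
```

View pics/c2.png

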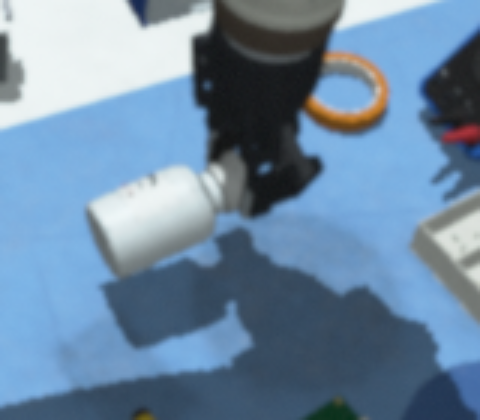

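>>> play_rows([
  {"slide": [0, 0, -12], "angular": [0, 0, 0], "claw": -0.2},
  {"slide": [0, 0, -18], "angular": [0, 0, 0], "claw": -0.2},
  {"slide": [0, 0, 0], "angular": [0, -5, 0], "claw": -0.2},
  {"slide": [0, 0, 0], "angular": [0, -5, 0], "claw": -0.2},
  {"slide": [0, 0, 0], "angular": [0, -5, 0], "claw": -0.2},
  {"slide": [0, 0, 0], "angular": [0, -5, 0], "claw": -0.2},
  {"slide": [0, 0, 0], "angular": [0, -5, 0], "claw": -0.2},
  {"slide": [0, 0, 0], "angular": [0, -5, 0], "claw": -0.2},
])

```text
time: 6.05
ee_pos: [0.5045, -0.3932, 0.1327]
tcp_rot: [-180.0, 30.2, 152.9]
wrist_force: [-0.2, -0.2, -1.7]
opening: 0.0423
grasp_force: 20.5
```

>>> play_rows([
  {"slide": [0, 0, 0], "angular": [0, -5, 0], "claw": -0.2},
  {"slide": [0, 0, 0], "angular": [0, -5, 0], "claw": -0.2},
  {"slide": [0, 0, 0], "angular": [0, -5, 0], "claw": -0.2},
  {"slide": [0, 0, 0], "angular": [0, -5, 0], "claw": -0.2},
  {"slide": [0, 0, 0], "angular": [0, 0, 0], "claw": -0.2},
  {"slide": [0, 0, 0], "angular": [0, 0, 0], "claw": -0.2},
])

```text
time: 6.65
ee_pos: [0.5043, -0.3931, 0.132]
tcp_rot: [-180.0, 49.9, 152.9]
wrist_force: [-0.3, -0.6, -1.1]
opening: 0.0419
grasp_force: 20.5
```

Run:
```python
from h import *
print(bot.get_obs())
a=bot.camera("scene")
cv2.imwrite("pics/c3.png",cv2.resize(a[120:320,200:430,::-1],(483,420)))
```

```text
{'time': 6.65, 'q': array([-42.88717336, -23.2937695 , -43.7489977 ,  20.72785566,
        11.96356965, -10.2921755 ]), 'qd': array([ 0.30254559,  0.9145911 ,  2.90126188, -0.01174257,  0.07685068,
       -0.04349167]), 'joint_efforts': array([-1.80641008e-01, -2.88054210e+01,  5.09497833e+01, -8.51366937e+00,
        5.16195763e-01,  2.41876824e-02]), 'ee_pos': array([ 0.50426976, -0.39313094,  0.13200857]), 'tcp_rot': array([-179.98489206,   49.89689095,  152.85678639]), 'wrist_force': array([-0.3432921 , -0.61018792, -1.07934916]), 'torque': array([ 0.37634507,  0.68184891, -0.03129064]), 'grasp_force': 20.48505290527828, 'opening': 0.04188940427723375}
```

View pics/c3.png

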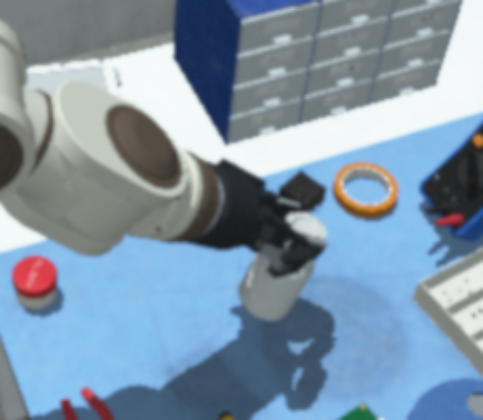

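>>> play_rows([
  {"slide": [-4.5, 0, 5.4], "angular": [0, -5, 0], "claw": -0.2},
  {"slide": [-4, 0, 5.7], "angular": [0, -5, 0], "claw": -0.2},
  {"slide": [-3.5, 0, 6.1], "angular": [0, -5, 0], "claw": -0.2},
  {"slide": [-3, 0, 6.3], "angular": [0, -5, 0], "claw": -0.2},
  {"slide": [-2.4, 0, 6.6], "angular": [0, -5, 0], "claw": -0.2},
  {"slide": [0, 0, 0], "angular": [0, 0, 0], "claw": -0.2},
  {"slide": [0, 0, 0], "angular": [0, 0, 0], "claw": -0.2},
])

```text
time: 7.4
ee_pos: [0.5362, -0.4095, 0.1306]
tcp_rot: [179.9, 74.7, 152.7]
wrist_force: [0.1, 0.5, -0.9]
opening: 0.0419
grasp_force: 20.5
```

Run:
```python
from h import *
print(bot.get_obs())
a=bot.camera("scene");np.save("pics/s4.npy",a)
cv2.imwrite("pics/c4.png",cv2.resize(a[160:300,290:400,::-1],(440,560)))
```

```text
{'time': 7.4, 'q': array([-43.53955749, -17.03210876, -59.17551636, -26.23493943,
        15.81501627,  -4.40658237]), 'qd': array([-0.05634786, -1.82659504,  0.81674145,  0.5914575 ,  0.22962896,
       -0.0028402 ]), 'joint_efforts': array([-7.21302058e-03, -2.81516039e+01,  4.71145642e+01, -1.16941872e+01,
        2.81994939e-01,  5.20970381e-02]), 'ee_pos': array([ 0.53616223, -0.4094978 ,  0.130629  ]), 'tcp_rot': array([179.87186869,  74.70871397, 152.73915619]), 'wrist_force': array([ 0.14175511,  0.49507243, -0.89108886]), 'torque': array([0.41286134, 1.01594633, 0.06434216]), 'grasp_force': 20.54154609097168, 'opening': 0.04190149432281566}
```

View pics/c4.png

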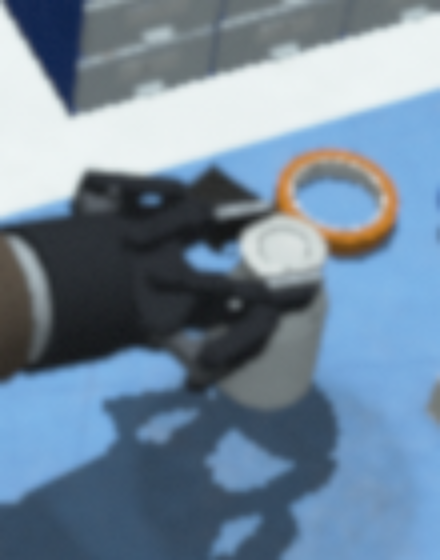

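>>> play_rows([
  {"slide": [-2.6, 0, 9.7], "angular": [0, -3, 0], "claw": -0.2},
  {"slide": [-2, 0, 9.8], "angular": [0, -3, 0], "claw": -0.2},
  {"slide": [-1.6, 0, 9.9], "angular": [0, -4, 0], "claw": -0.2},
  {"slide": [0, 0, 0], "angular": [0, 0, 0], "claw": -0.2},
  {"slide": [4, 0, 0.4], "angular": [0, 0, 0], "claw": -0.2},
  {"slide": [4, 0, 0.4], "angular": [0, 0, 0], "claw": -0.2},
  {"slide": [4, 0, 0.4], "angular": [0, 0, 0], "claw": -0.2},
  {"slide": [0, 0, 0], "angular": [0, 0, 0], "claw": -0.2},
])

```text
time: 8.25
ee_pos: [0.5624, -0.4229, 0.12]
tcp_rot: [-179.8, 85.0, 153.0]
wrist_force: [-0.4, -0.6, -1.7]
opening: 0.0418
grasp_force: 20.6
```

```bash
cat > m.py <<'E'
from h import *
def proj(n,X):
    i=bot.camera_info(n);f=192/np.tan(np.radians(i["fovy"]/2));c=np.array(i["R"])@X+i["t"]
    return np.array([i["cx"]+f*c[0]/c[2],i["cy"]+f*c[1]/c[2]])
E
python3 - <<'E'
from m import *
o=bot.get_obs();print(o["ee_pos"],o["tcp_rot"],o["wrist_force"],o["q"])
p=o["ee_pos"]; 
b=np.array([p[0]+.006,p[1]-.003,0.0046]);print(proj("scene",b),proj("scene",b+[0,0,.113]))
a=bot.camera("scene");np.save("pics/s5.npy",a)
cv2.imwrite("pics/c5.png",cv2.resize(a[160:300,310:420,::-1],(440,560)))
E
```

```text
[ 0.56238133 -0.42288109  0.12002816] [-179.81775175   85.00676946  153.03556747] [-0.44443033 -0.56448476 -1.68424463] [-4.27576176e+01 -2.87937287e-02 -5.86039513e+01 -5.33917444e+01
  1.55495005e+01 -1.40897334e+00]
[360.98007675 252.74437305] [369.6105504  222.18402207]
```

View pics/c5.png

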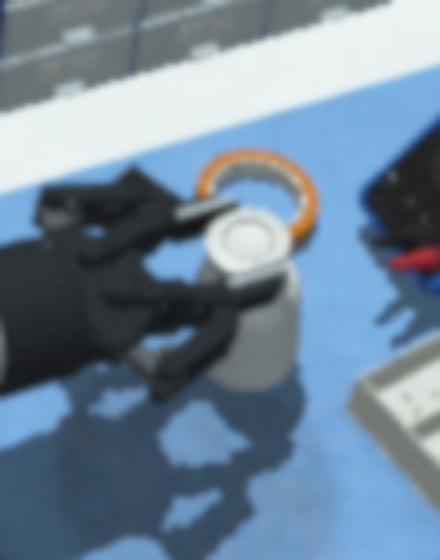

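Run:
```python
from m import *
a=np.load("pics/s5.npy");h=cv2.cvtColor(a,cv2.COLOR_RGB2HSV)
m=(h[...,1]<70)&(h[...,2]>80)
E=[]
for v in range(228,256):
    xs=[x for x in range(365,400) if m[v,x]]
    if xs:
        x=370
        while m[v,x]:x+=1
        E.append((v,x))
print(E)
from scipy.spatial.transform import Rotation as Ro
d=np.array([.889,-.459,0]);t=np.array([.5665,-.425,.118])  # dish top centre
s=np.array([d[1],-d[0],0])
for tilt in(-10,0,5,10,15,20,25):   # +: foot moves outward along d
    ax=np.array([-d[0]*np.sin(np.radians(tilt)),-d[1]*np.sin(np.radians(tilt)),np.cos(np.radians(tilt))])
    o=[]
    for L in(.113,.023):
        # silhouette right edge of ring radius 29
        u=np.cross(s,ax);pts=[proj("scene",t-ax*L+.029*(np.cos(k)*s+np.sin(k)*u)) for k in np.linspace(0,6.28,60)]
        pts=np.array(pts);o.append(pts[pts[:,0].argmax()].round(1));o.append(pts[:,1].max().round(1))
    print(tilt,o)
```

```text
[(228, 385), (229, 385), (230, 376), (231, 373), (232, 370), (233, 370), (234, 370), (235, 370), (236, 370), (237, 370), (238, 385), (239, 385), (240, 384), (241, 384), (242, 384), (243, 384), (244, 384), (245, 384), (246, 384), (247, 384), (248, 384), (249, 384), (250, 384), (251, 383), (252, 383), (253, 383), (254, 382), (255, 380)]
-10 [array([365.3, 258.5]), np.float64(265.6), array([378.5, 232.9]), np.float64(239.8)]
0 [array([373. , 255.1]), np.float64(263.5), array([380.5, 231.2]), np.float64(239.8)]
5 [array([376.8, 253.1]), np.float64(262.3), array([381.5, 230.3]), np.float64(239.8)]
10 [array([380.6, 250.9]), np.float64(260.8), array([382.3, 229.4]), np.float64(239.7)]
15 [array([384.3, 248.5]), np.float64(259.1), array([383.2, 228.5]), np.float64(239.6)]
20 [array([388., 246.]), np.float64(257.3), array([383.9, 227.5]), np.float64(239.5)]
25 [array([391.6, 243.4]), np.float64(255.3), array([384.6, 226.6]), np.float64(239.3)]
```

>>> play_rows([
  {"slide": [0, 0, 0], "angular": [0, 4, 0], "claw": -0.2},
  {"slide": [0, 0, 0], "angular": [0, 4, 0], "claw": -0.2},
  {"slide": [0, 0, 0], "angular": [0, 3, 0], "claw": -0.2},
  {"slide": [0, 0, 0], "angular": [0, 0, 0], "claw": -0.2},
  {"slide": [2, 0, 0.5], "angular": [0, 0, 0], "claw": -0.2},
  {"slide": [2, 0, 0.5], "angular": [0, 0, 0], "claw": -0.2},
  {"slide": [0, 0, 0], "angular": [0, 0, 0], "claw": -0.2},
  {"slide": [0, 0, 0], "angular": [0, 0, 0], "claw": -0.2},
])

```text
time: 9.1
ee_pos: [0.5624, -0.4229, 0.115]
tcp_rot: [180.0, 74.0, 152.9]
wrist_force: [0.0, 0.4, 2.4]
opening: 0.042
grasp_force: 20.6
```

>>> play_rows([
  {"slide": [1.5, 0, 0.4], "angular": [0, 0, 0], "claw": -0.2},
  {"slide": [0, 0, 0], "angular": [0, 0, 0], "claw": -0.2},
  {"slide": [0, 0, 0], "angular": [0, 0, 0], "claw": -0.2},
])

```text
time: 9.4
ee_pos: [0.5628, -0.4231, 0.115]
tcp_rot: [-179.9, 74.1, 153.0]
wrist_force: [1.3, -0.2, 4.4]
opening: 0.0421
grasp_force: 20.6
```

Run:
```python
from m import *
o=bot.get_obs();print(o["ee_pos"],o["tcp_rot"],o["wrist_force"],o["q"])
a=bot.camera("scene");h=cv2.cvtColor(a,cv2.COLOR_RGB2HSV)
m=(h[...,1]<70)&(h[...,2]>80)
for v in range(236,268):
    x=368
    while m[v,x]:x+=1
    print((v,x),end=" ")
```

```text
[ 0.56276206 -0.42312593  0.11496505] [-179.9059366    74.12583313  152.95621778] [ 1.31635775 -0.23723661  4.41856366] [-42.44066094 -10.06277878 -55.61835673 -29.12913663  14.70221912
  -4.30583657]
(236, 368) (237, 368) (238, 368) (239, 368) (240, 368) (241, 368) (242, 368) (243, 368) (244, 368) (245, 379) (246, 379) (247, 378) (248, 378) (249, 378) (250, 378) (251, 378) (252, 377) (253, 377) (254, 377) (255, 377) (256, 376) (257, 376) (258, 375) (259, 374) (260, 373) (261, 371) (262, 369) (263, 368) (264, 368) (265, 368) (266, 368) (267, 368)
```

>>> play_rows([
  {"slide": [0, 0, 0], "angular": [0, 0, 0], "claw": 0.02},
  {"slide": [0, 0, 0], "angular": [0, 0, 0], "claw": 0.06},
  {"slide": [0, 0, 0], "angular": [0, 0, 0], "claw": 0.1},
  {"slide": [0, 0, 0], "angular": [0, 0, 0], "claw": 0.2},
  {"slide": [0, 0, 0], "angular": [0, 0, 0], "claw": 0.5},
  {"slide": [0, 0, 0], "angular": [0, 0, 0], "claw": 0.8},
  {"slide": [0, 0, 0], "angular": [0, 0, 0], "claw": 0.8},
])

```text
time: 10.15
ee_pos: [0.5623, -0.4228, 0.1138]
tcp_rot: [-180.0, 74.0, 152.9]
wrist_force: [1.3, 0.4, -0.4]
opening: 0.0771
grasp_force: 0.0
```

>>> play_rows([
  {"slide": [0, 0, -10], "angular": [0, 0, 0], "claw": 0.8},
  {"slide": [0, 0, -20], "angular": [0, 0, 0], "claw": 0.8},
  {"slide": [0, 0, -25], "angular": [0, 0, 0], "claw": 0.8},
  {"slide": [0, 0, -25], "angular": [0, 0, 0], "claw": 0.8},
  {"slide": [0, 0, 0], "angular": [0, 0, 0], "claw": 0.8},
  {"slide": [0, 0, 0], "angular": [0, 0, 0], "claw": 0.8},
])

```text
time: 10.75
ee_pos: [0.4939, -0.388, 0.1372]
tcp_rot: [-179.8, 74.1, 153.0]
wrist_force: [0.3, -0.2, 0.6]
opening: 0.0768
grasp_force: 0.0
```

Run:
```python
from m import *
o=bot.get_obs();print(o["ee_pos"],o["tcp_rot"],o["wrist_force"],o["q"])
a=bot.camera("scene");b=bot.camera("top")
c1=cv2.resize(a[140:290,200:400,::-1],(400,300));c2=cv2.resize(b[100:250,200:400,::-1],(400,300))
cv2.imwrite("pics/c6.png",np.hstack([c1,c2]))
```

```text
[ 0.49389269 -0.38799077  0.13716681] [-179.84416484   74.12662784  152.98101204] [ 0.27219897 -0.17587895  0.64219405] [-45.51430723 -27.88049241 -64.43707167 -19.88053299  17.61084833
  -5.22297241]
```

View pics/c6.png

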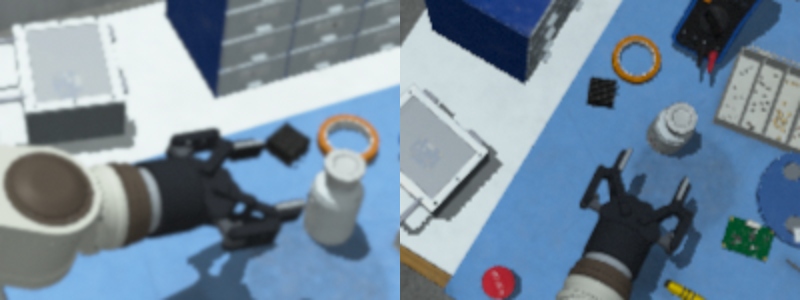

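>>> play_rows([
  {"slide": [-7.7, 0, -2.2], "angular": [0, 7.4, 0], "claw": 0.8},
  {"slide": [-7.3, 0, -3.2], "angular": [0, 7.4, 0], "claw": 0.5},
  {"slide": [-6.9, 0, -4.1], "angular": [0, 7.4, 0], "claw": 0.2},
  {"slide": [-6.3, 0, -4.9], "angular": [0, 7.4, 0], "claw": 0},
  {"slide": [-5.6, 0, -5.7], "angular": [0, 7.4, 0], "claw": 0},
  {"slide": [-4.8, 0, -6.4], "angular": [0, 7.4, 0], "claw": 0},
  {"slide": [-4, 0, -7], "angular": [0, 7.4, 0], "claw": 0},
  {"slide": [-3, 0, -7.4], "angular": [0, 7.4, 0], "claw": 0},
])

```text
time: 11.65
ee_pos: [0.4942, -0.3886, 0.1961]
tcp_rot: [-180.0, 17.1, 152.8]
wrist_force: [0.3, -0.0, -0.4]
opening: 0.0427
grasp_force: 0.0
```

>>> play_rows([
  {"slide": [-2, 0, -7.7], "angular": [0, 7.4, 0], "claw": 0},
  {"slide": [-1, 0, -8], "angular": [0, 7.4, 0], "claw": 0},
  {"slide": [0, 0, 0], "angular": [0, 0, 0], "claw": 0},
  {"slide": [0, 0, 0], "angular": [0, 0, 0], "claw": 0},
])

```text
time: 12.05
ee_pos: [0.494, -0.3884, 0.209]
tcp_rot: [179.9, 2.6, 152.8]
wrist_force: [-0.2, -0.3, -0.5]
opening: 0.0428
grasp_force: 0.0
```

>>> play_rows([
  {"slide": [10, 16, 0], "angular": [0, 2.6, 0], "claw": 0},
  {"slide": [22, 33.2, 0], "angular": [0, 0, 0], "claw": 0},
  {"slide": [22, 33.2, 0], "angular": [0, 0, 0], "claw": 0},
  {"slide": [22, 33.2, 0], "angular": [0, 0, 0], "claw": 0},
  {"slide": [22, 33.2, 0], "angular": [0, 0, 0], "claw": 0},
  {"slide": [22, 33.2, 0], "angular": [0, 0, 0], "claw": 0},
  {"slide": [22, 33.2, 0], "angular": [0, 0, 0], "claw": 0},
  {"slide": [22, 33.2, 0], "angular": [0, 0, 0], "claw": 0},
])

```text
time: 12.85
ee_pos: [0.4588, -0.0904, 0.2115]
tcp_rot: [179.9, 0.3, 152.8]
wrist_force: [-0.7, -0.2, -0.3]
opening: 0.0428
grasp_force: 0.0
```

>>> play_rows([
  {"slide": [22, 33.2, 0], "angular": [0, 0, 0], "claw": 0},
  {"slide": [22, 33.2, 0], "angular": [0, 0, 0], "claw": 0},
  {"slide": [8, 17, 0], "angular": [0, 0, 0], "claw": 0},
  {"slide": [0, 0, 0], "angular": [0, 0, -8.5], "claw": 0},
  {"slide": [0, 0, 0], "angular": [0, 0, -8.5], "claw": 0},
  {"slide": [0, 0, 0], "angular": [0, 0, -8.5], "claw": 0},
  {"slide": [0, 0, 0], "angular": [0, 0, -8.5], "claw": 0},
  {"slide": [0, 0, 0], "angular": [0, 0, -8.5], "claw": 0},
])

```text
time: 13.65
ee_pos: [0.4511, 0.006, 0.2113]
tcp_rot: [-179.9, 0.3, -164.3]
wrist_force: [-0.1, -0.5, -0.7]
opening: 0.0428
grasp_force: 0.0
```

>>> play_rows([
  {"slide": [0, 0, 0], "angular": [0, 0, -8.5], "claw": 0},
  {"slide": [0, 0, 0], "angular": [0, 0, -8.5], "claw": 0},
  {"slide": [0, 0, 0], "angular": [0, 0, -8.5], "claw": 0},
  {"slide": [0, 0, 0], "angular": [0, 0, -8], "claw": 0},
  {"slide": [0, 0, 0], "angular": [0, 0, 0], "claw": 0},
  {"slide": [0, 0, 0], "angular": [0, 0, 0], "claw": 0},
])

```text
time: 14.25
ee_pos: [0.4513, 0.0059, 0.2116]
tcp_rot: [-179.8, 0.2, -131.4]
wrist_force: [0.4, -0.3, 0.1]
opening: 0.0427
grasp_force: 0.0
```

>>> play_rows([
  {"slide": [0, 0, 20], "angular": [0, 0, 0], "claw": 0},
  {"slide": [0, 0, 40], "angular": [0, 0, 0], "claw": 0},
  {"slide": [0, 0, 35], "angular": [0, 0, 0], "claw": 0},
  {"slide": [0, 0, 15], "angular": [0, 0, 0], "claw": 0},
  {"slide": [0, 0, 0], "angular": [0, 0, 0], "claw": 0},
  {"slide": [0, 0, 0], "angular": [0, 0, 0], "claw": 0},
])

```text
time: 14.85
ee_pos: [0.4526, 0.006, 0.1029]
tcp_rot: [-179.9, 0.1, -131.3]
wrist_force: [0.2, -0.8, -0.2]
opening: 0.0427
grasp_force: 0.0
```

Run:
```python
from m import *
o=bot.get_obs();print(o["ee_pos"],o["tcp_rot"],o["q"])
a=bot.camera("scene");b=bot.camera("top")
c1=cv2.resize(a[120:240,160:280,::-1],(400,400));c2=cv2.resize(b[130:250,150:270,::-1],(400,400))
cv2.imwrite("pics/c7.png",np.hstack([c1,c2]))
```

```text
[0.45259973 0.00602018 0.10294581] [-1.79890372e+02  1.01706931e-01 -1.31253013e+02] [ 7.60777361e-01 -8.87283744e+00 -1.96812078e+01  7.90421042e+01
  2.19120012e-03 -4.79861094e+01]
```

View pics/c7.png

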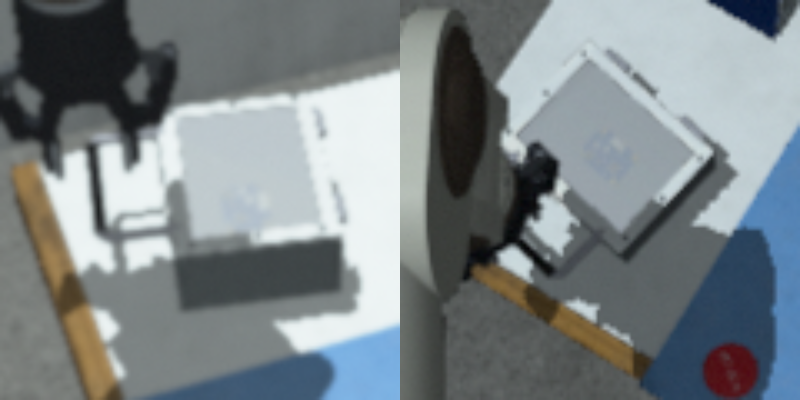

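>>> play_rows([
  {"slide": [0, 0, 10], "angular": [0, 0, 0], "claw": 0},
  {"slide": [0, 0, 12], "angular": [0, 0, 0], "claw": 0},
  {"slide": [0, 0, 11], "angular": [0, 0, 0], "claw": 0},
  {"slide": [0, 0, 0], "angular": [0, 0, 0], "claw": 0},
  {"slide": [0, 0, 0], "angular": [0, 0, 0], "claw": -0.4},
  {"slide": [0, 0, 0], "angular": [0, 0, 0], "claw": -0.9},
  {"slide": [0, 0, 0], "angular": [0, 0, 0], "claw": -1},
  {"slide": [0, 0, 0], "angular": [0, 0, 0], "claw": -1},
], squeeze=30)

```text
time: 15.75
ee_pos: [0.4521, 0.0062, 0.069]
tcp_rot: [-180.0, 0.1, -131.2]
wrist_force: [-3.4, 2.3, 2.0]
opening: 0.0084
grasp_force: 29.3
```

>>> play_rows([
  {"slide": [0, 0, 0], "angular": [0, 0, 0], "claw": -1},
  {"slide": [0, 0, 0], "angular": [0, 0, 0], "claw": -1},
])

```text
time: 15.95
ee_pos: [0.4522, 0.0062, 0.069]
tcp_rot: [-180.0, 0.1, -131.2]
wrist_force: [-3.5, 3.1, 5.3]
opening: 0.0087
grasp_force: 29.6
```

>>> play_rows([
  {"slide": [0, -0.4, -7.5], "angular": [0, 0, 0], "claw": -1},
  {"slide": [0, -0.6, -7.5], "angular": [0, 0, 0], "claw": -1},
  {"slide": [0, -1, -7.5], "angular": [0, 0, 0], "claw": -1},
  {"slide": [0, -1.3, -7.4], "angular": [0, 0, 0], "claw": -1},
  {"slide": [0, -1.7, -7.3], "angular": [0, 0, 0], "claw": -1},
  {"slide": [0, -1.9, -7.3], "angular": [0, 0, 0], "claw": -1},
  {"slide": [0, -2.3, -7.2], "angular": [0, 0, 0], "claw": -1},
  {"slide": [0, -2.6, -7.1], "angular": [0, 0, 0], "claw": -1},
])

```text
time: 16.75
ee_pos: [0.4606, -0.0013, 0.1282]
tcp_rot: [179.9, 0.1, -131.2]
wrist_force: [-4.1, 6.8, 1.0]
opening: 0.0085
grasp_force: 29.2
```

>>> play_rows([
  {"slide": [0, -2.9, -7], "angular": [0, 0, 0], "claw": -1},
  {"slide": [0, -3.2, -6.8], "angular": [0, 0, 0], "claw": -1},
  {"slide": [0, -3.5, -6.7], "angular": [0, 0, 0], "claw": -1},
  {"slide": [0, -3.8, -6.5], "angular": [0, 0, 0], "claw": -1},
  {"slide": [0, -4.1, -6.4], "angular": [0, 0, 0], "claw": -1},
  {"slide": [0, -4.3, -6.2], "angular": [0, 0, 0], "claw": -1},
  {"slide": [0, -4.6, -6], "angular": [0, 0, 0], "claw": -1},
  {"slide": [0, -4.8, -5.8], "angular": [0, 0, 0], "claw": -1},
])

```text
time: 17.55
ee_pos: [0.4835, -0.0212, 0.1805]
tcp_rot: [179.9, 0.1, -131.1]
wrist_force: [-9.4, 11.2, 9.3]
opening: 0.0087
grasp_force: 29.4
```

>>> play_rows([
  {"slide": [0, -4.7, -6], "angular": [0, 0, 0], "claw": -1},
  {"slide": [0, -4.9, -5.8], "angular": [0, 0, 0], "claw": -1},
  {"slide": [0, -5.2, -5.5], "angular": [0, 0, 0], "claw": -1},
  {"slide": [0, -5.4, -5.3], "angular": [0, 0, 0], "claw": -1},
  {"slide": [0, -5.9, -4.7], "angular": [0, 0, 0], "claw": -1},
  {"slide": [0, 0, 0], "angular": [0, 0, 0], "claw": -1},
])

```text
time: 18.15
ee_pos: [0.5046, -0.0396, 0.2079]
tcp_rot: [-179.9, 0.1, -131.2]
wrist_force: [-3.7, 6.1, 5.7]
opening: 0.0089
grasp_force: 29.9
```

Run:
```python
from m import *
o=bot.get_obs();print(o["ee_pos"],o["wrist_force"])
a=bot.camera("scene");b=bot.camera("top")
c1=cv2.resize(a[90:240,150:400,::-1],(500,300));c2=cv2.resize(b[110:260,130:280,::-1],(300,300))
cv2.imwrite("pics/c8.png",np.hstack([c1,c2]))
```

```text
[ 0.50462354 -0.03962413  0.20793895] [-3.7081865   6.05195513  5.70043558]
```

View pics/c8.png

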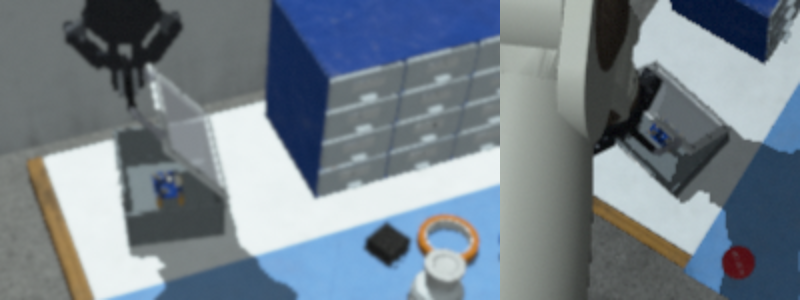

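>>> play_rows([
  {"slide": [0, -4, -3.2], "angular": [0, 0, 0], "claw": -1},
  {"slide": [0, -4.1, -2.9], "angular": [0, 0, 0], "claw": -1},
  {"slide": [0, -4.2, -2.7], "angular": [0, 0, 0], "claw": -1},
  {"slide": [0, -4.3, -2.4], "angular": [0, 0, 0], "claw": -1},
  {"slide": [0, 0, 0], "angular": [0, 0, 0], "claw": -1},
  {"slide": [0, 0, 0], "angular": [0, 0, 0], "claw": -1},
  {"slide": [0, 0, 0], "angular": [0, 0, 0], "claw": -1},
  {"slide": [0, 0, 0], "angular": [0, 0, 0], "claw": -1},
])

```text
time: 19.05
ee_pos: [0.5168, -0.0503, 0.2189]
tcp_rot: [-179.9, 0.1, -131.2]
wrist_force: [-1.3, 4.8, 6.0]
opening: 0.0084
grasp_force: 30.2
```

Run:
```python
from m import *
o=bot.get_obs();p=o["ee_pos"];c=np.linalg.norm(p-[.4522,.0062,.069]);print(p,o["wrist_force"],np.degrees(2*np.arcsin(c/.346)))
d=p-[.4522,.0062,.069];h=d[0]*.755-d[1]*.656;print(np.degrees(np.arctan2(d[2]+.004,.173-h))-1.3, np.hypot(d[2]+.004,.173-h))
```

```text
[ 0.51683487 -0.05031577  0.21888722] [-1.34252511  4.75361549  6.01014665] 59.89923339728381
59.18276287050981 0.1768396800153066
```

```bash
python3 -c "
from workcell import bot
print(bot.job_done())"
```

```text
the job is handed in; nothing more can be done
None
```

I stood the bottle upright on the mat and released it, raised the lid to about 60° (59–60° worked out from the arm's position), and handed the job in at about 19 s with the gripper still holding the pull bar. I don't have the judge's result.

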